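# Make up the olive pan and take off its cover

### The arm

A 7-joint arm with a two-finger parallel gripper is mounted at the origin on the work surface. World frame = base frame: x ahead of the robot, y to its left, z up, the work surface at z = 0. Lengths are in m, angles in rad, forces in N, time in s.
With the tool pointing down it reaches from about 0.425 to 0.875 m from the base axis. Payload 8.4 kg.
Tool frame: the origin (TCP) lies where the fingers leave the gripper's body, on its centre line; the fingertips stand 70 mm ahead of it and the grasp point (between the pads) lies 51 mm ahead of it; z points along the fingers, x is the direction in which the jaws open and shut, and the axes are right-handed (so a half turn about z gives the same grasp; the last joint's range is limited). The gripper opens to 87 mm and grips with 3 to 60 N. Pads are 19 mm wide; open, the fingers measure 117 mm over their backs; the gripper's body (75 mm by 190 mm) begins 51 mm behind the grasp point.
Start: joints at [1.215, 0.333, 0.04, 1.465, -0.013, 1.343, -0.059], TCP at [0.165, -0.629, 0.292] pointing down, gripper open.
Joint ranges: [-2.58, 2.58], [-0.38, 2.09], [-1.3, 1.39], [0.25, 2.4], [-1.5, 4.64], [0.08, 2.09], [-2.65, 2.65]. Speed limits (rad/s): [2.22, 2.22, 2.79, 2.79, 3.14, 3.14, 3.14].

### API

Orientations are given as a unit quaternion [x, y, z, w].
In Python, from workcell import manip gives the robot as it stands.
- The arm moves only by the tool apply_moves, never from a script. Its argument "deltas" is a list of rows, each a list of 7 numbers: the finger opening in m, from 0 to 0.087, then the shift along the tool's x, y, z in m, then the turn, a rotation vector about the tool's x, y, z in rad. A call has 1 to 20 rows; each row is the pose to reach, as a shift and turn from the pose measured when the call began, along the tool's axes at that moment; what a row does not reach only later rows make up. A row lasts 1/10 s, in which the tool goes at most 50 mm and 8.59 degrees, less where a joint would pass 70% of its speed; a pose out of reach is approached as far as the arm can. A call with a gripper value outside its range is refused whole. The fingers move at their own pace and stop on an object; "force" is the grip in N (left out, the last holds). Time passes only in rows, so rows that repeat a pose let the fingers close. It gives the time, the measured TCP pose, the force and the opening at its end, in the units of the state.
- manip.get_obs(): the state, without advancing time (a new reading comes with each control period).
- manip.capture(name): name is "side" or "top" or "wrist"; returns a dict with "pixels" (420x560x3 uint8, red, green, blue), "fx", "fy", "cx", "cy" (pixels), "world_from_camera" (4x4, takes a point from camera to world coordinates); the wrist camera has in their place "hand_eye" (4x4, takes a point from camera to tool coordinates, whose origin is the TCP and whose axes are the tool frame's). Camera axes: x right, y down, z forward; pixel columns grow to the right and rows downward; lengths in m; the calibration is good to about 2 mm. A picture is of the moment at which its call begins: read the wrist's pose just before it. There is no depth.
- manip.hand_in(): hands the job in, once; it reports no verdict.
The state is a dict: "t": time; "q": joint angles; "joint_vel": joint speeds; "effort": joint torques, N m; "ee_pos": TCP position; "tcp_rot": TCP orientation; "force": force on the tool from outside, world axes, zero at the start; "ft_torque": the same for the moment, N m; "opening": opening from 0.0 (shut) to 1.0 (fully open).
Only numpy, scipy, OpenCV 4.12 (cv2) and the standard library are available. Lean on these libraries where they do the work, as an engineer would, in place of code of your own. Each camera call takes 0.05 s, during which the arm holds its last target. There are 200 camera calls.

### The job

Get the olive pan ready for the counter: take the divider from its rest and stand it upright on its long edge in the guide slot across the pan, then carry the nested pair of lids over (the inner lid's post lifts both) and lower them gently together until the inner lid sits flat on the rim. Then lift the outer cover alone (its sleeve is its grip), level and straight up off the post, leaving the inner lid seated as it was, and finish still holding the cover about 10 cm above where it sat. Do not part the lids earlier, and leave the other things on the counter where they are.

Things in the scene. Friction and masses are not known exactly. Their poses are not given: they have to be found in the camera images.
- pan: Open steel olive pan, fixed, 170 (x) x 160 (y) x 95 mm high outside, walls 4, inner floor 5 above the counter. Origin: centre of its underside; z up; same if turned by half a turn. A shallow layer of olives lies on both sides of the middle.
- slot (a point): Middle of the guide slot on the pan's inner floor, 5 mm above the pan's origin. On each y wall a pair of upright ribs (9 mm in from the wall, tops 75 above the counter) leaves a slot 12 wide in x, so the divider stands across the pan along y, with 4 mm to spare at each end.
- divider_center (a point): Centre of the loose white divider plate, 6 (x, thick) x 144 (y, long) x 75 mm (z, high), about 0.1 kg, same either way round. It starts leaning 35 degrees from upright on the rest, upper long edge away from the robot: its z points up and away from the robot, x is the normal of its lower face. Standing in the pan, its centre is 37.5 above the slot point and its top 15 below the rim.
- rest: Fixed aluminium rest, base 130 (x) x 150 (y) x 8 mm, left or right of the pan. Two sloping arms 12 wide, 58 either side of the middle, carry the divider's ends; the middle 100 is open, room for a finger under the divider. The divider's lower edge lies 25 to -x of and 48 above the origin (centre of the underside, z up).
- post_grip (a point): Point on the axis of the inner lid's upright square post (20 x 20 mm), 15 below the post's top; the post stands 33 out of the cover's sleeve. Axes: z up, x along the lid's 180 side; same if turned by half a turn. Seated on the pan it is 153 above the pan's origin. Lifting by the post lifts both lids (about 0.6 kg). They start nested, across the pan from the rest.
- inner_base (a point): Centre of the underside of the loose white plastic inner lid, 66 mm below post_grip. From here up: a plug 154 (x) x 144 (y) x 8 that enters the pan with 4 to spare all round, a plate 180 x 170 x 6 that rests on the pan's rim, then the post, its top at 81. At the start it stands on the counter.
- sleeve (a point): Centre, half-way up, of the square sleeve of the loose steel cover (outer lid, about 0.28 kg): 48 x 48 mm outside, 40 x 40 inside, 30 high, standing up from the cover's sheet and open through, so that the post passes up it with 10 to spare. Nested, this point is 33 below post_grip. z up, x along the cover's 196 side. Lifting by the sleeve lifts the cover alone.
- cover_base (a point): Centre of the cover's lower rim, 31 mm below the sleeve point. The cover is a sheet 196 (x) x 186 (y) x 4 with a 12 deep skirt hanging round the inner lid's plate, 4 to spare all round; it rests loosely on that plate.
- tumbler_rim (a point): Bystander: small clear glass tumbler, 50 dia x 65 high; the point is the centre of its mouth, 65 above its foot.
- shaker: Bystander: small steel shaker, 40 dia x 72 high; origin: centre of its underside.
- tart_a: Bystander: filled foil tart cup, 80 dia x 24 high; origin: centre of its underside.
- tart_b: Bystander: another such foil tart cup.
- jar: Bystander: capped amber glass jar, 68 dia x 100 high; origin: centre of its underside.
- can: Bystander: food can, 74 dia x 105 high; origin: centre of its underside.
Mind the look-alikes: they are no part of the job. Leave any blue look-alike of the pan alone. What is shaped like the part that bears post_grip but purple is not meant.

How it is judged:
By the outcome, as a careful person would: the job done as asked, in the order asked, and still so for the second after the job is handed in, while the arm keeps its last pose, push and grip.
It also fails if it takes over 72 s, if anything falls off the work surface, if the arm or the gripper's body presses on something with over 40 N, if the wrist force passes 120 N, or if a joint passes its speed limit or range.

## Working session

There is one attempt and no reset: what is moved stays moved. The work goes in short steps, Python scripts to look and compute and a tool call to move; the robot and the scene stay as the last step left them, time stands still between calls to the robot, and variables do not carry over. Pictures are saved under pics/ and viewed, about 8 in all and at most 12, crops included, and the job is handed in when it is done.

Besides the shell and the picture viewer there is one more tool, called after ">>>" as a command line: name --pt "numbers of a row" for each row, then --argument value for the rest. apply_moves: Moves the arm, as the interface text tells. Its arguments: {"type":"object","properties":{"deltas":{"type":"array"},"force":{"type":"number"}},"required":["deltas"]}

```bash
ls; mkdir -p pics; cat > h.py <<'E'
import numpy as np, cv2
from scipy.spatial.transform import Rotation as R
from workcell import manip
def cap(n,fn=None):
    o=manip.get_obs(); c=manip.capture(n)
    if 'hand_eye' in c:
        T=np.eye(4);T[:3,:3]=R.from_quat(o['tcp_rot']).as_matrix();T[:3,3]=o['ee_pos'];W=T@np.array(c['hand_eye'])
    else: W=np.array(c['world_from_camera'])
    c['W']=W
    if fn: cv2.imwrite('pics/'+fn,c['pixels'][:,:,::-1]); np.savez('pics/'+fn+'.npz',W=W,k=[c['fx'],c['fy'],c['cx'],c['cy']])
    return c
def load(fn):
    d=np.load('pics/'+fn+'.npz'); return d['W'],d['k']
def proj(fn,P):
    W,k=load(fn); p=(np.atleast_2d(P)-W[:3,3])@W[:3,:3]
    return np.c_[k[0]*p[:,0]/p[:,2]+k[2],k[1]*p[:,1]/p[:,2]+k[3]]
def onz(fn,u,v,z):
    W,k=load(fn); d=W[:3,:3]@np.array([(u-k[2])/k[0],(v-k[3])/k[1],1]); o=W[:3,3]
    return o+d*(z-o[2])/d[2]
def st():
    o=manip.get_obs(); return o
E
python3 - <<'E'
from h import *
np.set_printoptions(precision=4,suppress=True)
for n in ['top','side']:
    c=cap(n,n+'0.png'); print(n,c['fx'],c['cx'],c['cy'],c['W'])
o=st();print(o)
E
```

```text
pics
top 403.34024963230564 280.82137515487875 206.28189019478677 [[ 0.0248 -0.987   0.1591  0.3434]
 [-0.9995 -0.0278 -0.0167  0.0034]
 [ 0.0209 -0.1586 -0.9871  1.0938]
 [ 0.      0.      0.      1.    ]]
side 506.03985944714145 272.6391052053108 213.40312553677475 [[-0.9539 -0.2169  0.2075  0.2647]
 [-0.3002  0.6802 -0.6687  0.8234]
 [ 0.0039 -0.7002 -0.714   0.9947]
 [ 0.      0.      0.      1.    ]]
{'t': 0.1, 'q': array([ 1.2148,  0.3338,  0.0398,  1.4662, -0.0134,  1.3433, -0.0585]), 'joint_vel': array([ 0.0012, -0.0012,  0.0004, -0.0004,  0.001 , -0.0004, -0.0001]), 'effort': array([  0.0043, -65.781 ,   1.3409, -40.4711,  -0.0594,   0.041 ,
         0.0001]), 'ee_pos': array([ 0.165 , -0.6284,  0.2914]), 'tcp_rot': array([ 0.7918, -0.6107, -0.0006, -0.0004]), 'force': array([-0.5759, -1.2025,  0.5183]), 'ft_torque': array([ 0.0382,  0.0572, -0.0162]), 'opening': 1.0023745442279774}
```

View pics/top0.png

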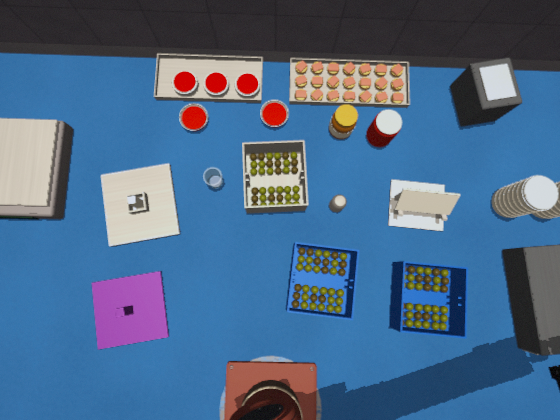

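View pics/side0.png

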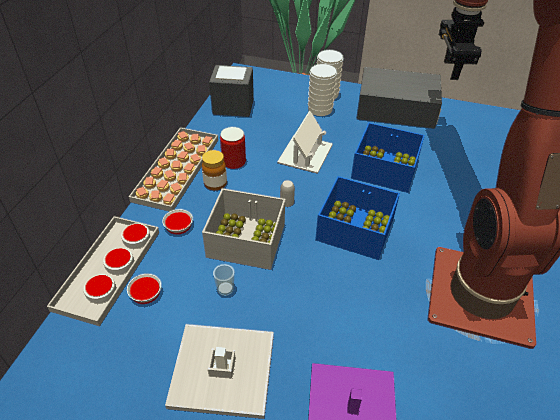

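The top view shows the pan centred at about (275,177), the divider on its rest at (425,205), the nested lids at (140,205) with the post at (135,202), and the purple decoy lid at (130,310). In the side view these are the pan at (245,228), the rest at (307,143) and the lids at (220,365).

```bash
python3 - <<'E'
from h import *
np.set_printoptions(precision=4,suppress=True)
f='top0.png'
for n,z,pts in [('pan',.095,[(242,143),(304,141),(308,208),(246,213)]),('rest',.008,[(391,181),(445,184),(443,230),(389,225)]),('div',.09,[(399,190),(461,194),(455,216),(395,212)]),('cover',.03,[(101,175),(169,164),(179,234),(109,245)]),('post',.081,[(135,201)]),('tumbler',.065,[(213,173)]),('shaker',.072,[(337,198)]),('jar',.1,[(346,113)]),('can',.105,[(390,120)])]:
    print(n,[onz(f,*p,z)[:2].round(3).tolist() for p in pts])
c=cv2.imread('pics/top0.png'); 
w,k=load('side0.png')
E
```

```text
pan [[0.666, 0.09], [0.676, -0.069], [0.502, -0.082], [0.485, 0.073]]
rest [[0.598, -0.318], [0.594, -0.469], [0.465, -0.458], [0.475, -0.311]]
div [[0.556, -0.314], [0.55, -0.473], [0.493, -0.455], [0.499, -0.303]]
cover [[0.586, 0.469], [0.622, 0.29], [0.433, 0.251], [0.4, 0.431]]
post [[0.51, 0.356]]
tumbler [[0.592, 0.165]]
shaker [[0.534, -0.158]]
jar [[0.754, -0.177]]
can [[0.737, -0.29]]
```

```bash
python3 - <<'E'
from h import *
np.set_printoptions(precision=4,suppress=True)
c=cap('wrist','w0.png');print(c['fx'],c['cx'],c['cy'],np.array(c['hand_eye']))
M=R.from_quat(st()['tcp_rot']).as_matrix();print(M)
d=np.array([.50,-.389,.36])-st()['ee_pos'];print(M.T@d)
E
```

```text
370.01693685126503 277.6358933620222 207.2134222751911 [[ 1.      0.0008 -0.0006 -0.0003]
 [-0.0006  0.9584  0.2854 -0.0785]
 [ 0.0008 -0.2854  0.9584 -0.0915]
 [ 0.      0.      0.      1.    ]]
[[ 0.254  -0.9672 -0.0004]
 [-0.9672 -0.254   0.0012]
 [-0.0013  0.0001 -1.    ]]
[-0.1466 -0.3848 -0.0683]
```

>>> apply_moves --pt "0.087 -0.015 -0.04 0 0 0 -0.13" --pt "0.087 -0.03 -0.08 0 0 0 -0.26" --pt "0.087 -0.045 -0.12 0 0 0 -0.39" --pt "0.087 -0.06 -0.16 0 0 0 -0.52" --pt "0.087 -0.075 -0.2 0 0 0 -0.65" --pt "0.087 -0.09 -0.24 0 0 0 -0.78" --pt "0.087 -0.105 -0.28 0 0 0 -0.91" --pt "0.087 -0.12 -0.32 0 0 0 -1.04" --pt "0.087 -0.135 -0.36 0.005 0 0 -1.17" --pt "0.087 -0.145 -0.4 0.01 0 0 -1.3" --pt "0.087 -0.145 -0.4 0.01 0 0 -1.315" --pt "0.087 -0.145 -0.4 0.01 0 0 -1.315" --pt "0.087 -0.145 -0.4 0.01 0 0 -1.315" --pt "0.087 -0.145 -0.4 0.01 0 0 -1.315"

```text
t: 1.55
ee_pos: [0.5138, -0.3879, 0.2818]
tcp_rot: [1.0, -0.001, -0.0, -0.0]
force: [-0.7, -0.1, -0.3]
opening: 1.001
```

```bash
python3 - <<'E'
from h import *
np.set_printoptions(precision=4,suppress=True)
c=cap('wrist','w1.png');o=st();print(o['t'],o['ee_pos'],o['q'],R.from_quat(o['tcp_rot']).as_matrix())
E
```

```text
1.6 [ 0.514  -0.3878  0.2819] [ 0.84    0.3498 -0.34    1.4786  0.1176  1.3342  0.4894] [[ 1.     -0.002  -0.0006]
 [-0.002  -1.      0.0006]
 [-0.0006 -0.0006 -1.    ]]
```

View pics/w1.png

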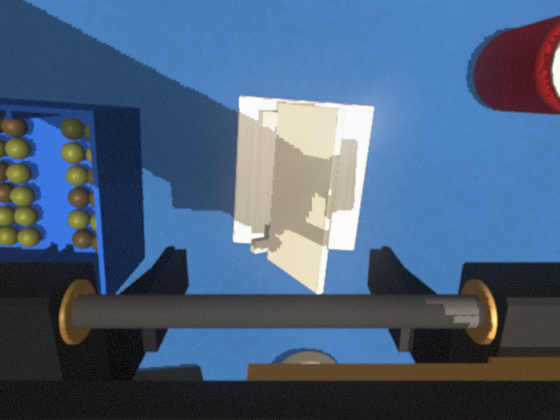

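The wrist view shows the rest base with corners at about (239,97), (373,107), (354,250) and (233,243). The divider's lower edge runs (277,102)→(268,255), and its upper edge runs (339,108)→(320,292).

```bash
cat >> h.py <<'E'
from scipy.optimize import least_squares
def pose(x,y,yaw,L):
    c,s=np.cos(yaw),np.sin(yaw); L=np.asarray(L,float)
    return np.c_[x+c*L[:,0]-s*L[:,1],y+s*L[:,0]+c*L[:,1],L[:,2]]
def fit(obs,x0):
    """obs: list of (file, local pts, pixels)"""
    r=least_squares(lambda p:np.concatenate([(proj(f,pose(*p,L))-np.array(q)).ravel() for f,L,q in obs]),x0,x_scale=[.01,.01,.05])
    return r.x,r.fun.reshape(-1,2)
E
python3 - <<'E'
from h import *
np.set_printoptions(precision=4,suppress=True)
Rl=[(.065,-.075,.008),(-.065,-.075,.008),(-.065,.075,.008),(.065,.075,.008)]
p,r=fit([('w1.png',Rl,[(373,107),(239,97),(233,243),(354,250)])],[.53,-.389,0]);print('rest',p,np.degrees(p[2]),r)
a=np.radians(35);zd=np.array([np.sin(a),0,np.cos(a)]);xd=np.array([np.cos(a),0,-np.sin(a)])
C=np.array([-.0035,0,.0787]);D=[C+s*.0375*zd-.003*xd+np.array([0,t*.072,0]) for s,t in[(-1,-1),(1,-1),(1,1),(-1,1)]]
p2,r=fit([('w1.png',D,[(277,102),(339,108),(320,292),(268,255)])],[.53,-.389,0]);print('div',p2,np.degrees(p2[2]),r)
print(proj('w1.png',pose(*p,D)))
im=cv2.imread('pics/w1.png')
E
```

```text
rest [ 0.5363 -0.394   2.918 ] 167.1891753259506 [[-120.8908  -12.3969]
 [ 144.8973   28.5469]
 [ 109.2254   21.0933]
 [-130.402   -10.7357]]
div [ 0.5325 -0.386   3.0688] 175.8270710640834 [[ 61.5252   4.1425]
 [-49.0516  -4.5167]
 [-44.6751  -0.3774]
 [ 52.7621   7.1492]]
[[354.1468 122.6967]
 [311.5457 114.4056]
 [267.1315 296.1893]
 [312.6329 272.1283]]
```

```bash
python3 - <<'E'
from h import *
np.set_printoptions(precision=4,suppress=True)
Rl=[(.065,.075,.008),(-.065,.075,.008),(-.065,-.075,.008),(.065,-.075,.008)]
p,r=fit([('w1.png',Rl,[(373,107),(239,97),(233,243),(354,250)])],[.53,-.389,0]);print('rest',p,np.degrees(p[2]),r)
p3,r=fit([('w1.png',Rl,[(373,107),(239,97),(233,243),(354,250)]),('top0.png',Rl,[(391,181),(389,225),(443,230),(445,184)][0:1]+[(389,225),(443,230),(445,184)])],[.53,-.389,0]);print('rest w+top',p3,np.degrees(p3[2]),r)
a=np.radians(35);zd=np.array([np.sin(a),0,np.cos(a)]);xd=np.array([np.cos(a),0,-np.sin(a)])
C=np.array([-.0035,0,.0787]);D=[C+s*.0375*zd-.003*xd+np.array([0,t*.072,0]) for s,t in[(-1,1),(1,1),(1,-1),(-1,-1)]]
p2,r=fit([('w1.png',D,[(277,102),(339,108),(320,292),(268,255)])],[.53,-.389,0]);print('div',p2,np.degrees(p2[2]),r)
print(proj('w1.png',pose(*p,D)))
E
```

```text
rest [ 0.5357 -0.3874 -0.0697] -3.9908150898121746 [[ 1.2724 -0.9035]
 [-1.1564 -0.578 ]
 [-0.4486  0.6513]
 [ 0.3283  1.4062]]
rest w+top [ 0.5354 -0.3876 -0.0685] -3.925087235557486 [[ 0.8705 -0.7721]
 [-1.5532 -0.2807]
 [-0.6393  0.8978]
 [ 0.1317  1.5207]
 [-0.4544 -2.6402]
 [-0.8261 -0.2402]
 [-0.1055 -0.0088]
 [-0.7512 -0.4702]]
div [ 0.536  -0.3855 -0.064 ] -3.6692867579684276 [[ 0.0028 -1.056 ]
 [ 0.555  -2.2038]
 [-0.3514  1.4586]
 [-0.357   3.1396]]
[[277.0925 103.1357]
 [339.5014 108.8453]
 [318.6293 295.6605]
 [266.8887 259.8017]]
```

```bash
cat >> h.py <<'E'
def rows(pts,P0=None,M0=None):
    """pts: list of (grasp point world, M world, n rows) -> print delta targets from current pose, interpolated"""
    o=st(); P0=np.array(o['ee_pos']) if P0 is None else P0; M0=R.from_quat(o['tcp_rot']).as_matrix() if M0 is None else M0
    for g,M in pts:
        t=np.array(g)-.051*M[:,2]
        print(np.r_[M0.T@(t-P0),R.from_matrix(M0.T@M).as_rotvec()].round(4).tolist())
def tool(yaw,tilt=0):  # tilt: top leaning to +x
    return (R.from_euler('z',yaw)*R.from_euler('y',tilt)).as_matrix()@np.diag([1,-1,-1.])
E
python3 - <<'E'
from h import *
M=tool(-.067,np.radians(35)); zd=-M[:,2]; C=np.array([.5322,-.3865,.0787]); g=C+.0205*zd
rows([(g+.07*zd,M),(g,M)]); print(g)
E
```

```text
[0.0993, 0.004, 0.0872, 0.0194, -0.61, 0.0632]
[0.0592, 0.0014, 0.1446, 0.0194, -0.61, 0.0632]
[ 0.54393194 -0.38728722  0.09549262]
```

>>> apply_moves --pt "0.06 0.025 0.001 0.0 0.004 -0.12 0.013" --pt "0.06 0.05 0.002 0.01 0.008 -0.24 0.025" --pt "0.06 0.075 0.003 0.02 0.012 -0.37 0.038" --pt "0.06 0.09 0.004 0.04 0.016 -0.49 0.051" --pt "0.06 0.099 0.004 0.06 0.0194 -0.61 0.0632" --pt "0.06 0.099 0.004 0.0872 0.0194 -0.61 0.0632" --pt "0.06 0.099 0.004 0.0872 0.0194 -0.61 0.0632" --pt "0.06 0.099 0.004 0.0872 0.0194 -0.61 0.0632" --pt "0.06 0.099 0.004 0.0872 0.0194 -0.61 0.0632"

```text
t: 2.5
ee_pos: [0.6127, -0.3932, 0.1985]
tcp_rot: [0.954, -0.033, -0.298, -0.009]
force: [-0.5, -0.1, 0.8]
opening: 0.689
```

```bash
python3 - <<'E'
from h import *
np.set_printoptions(precision=4,suppress=True)
c=cap('wrist','w2.png');M=tool(-.067,np.radians(35)); zd=-M[:,2]; C=np.array([.5322,-.3865,.0787]); g=C+.0205*zd
rows([(g+.07*zd,M),(g,M)]);o=st();print(o['t'],o['q'],o['force'])
xd=M[:,0];yd=M[:,1]
P=proj('w2.png',[C+.0375*zd+s*.072*yd+u*.003*xd for s in(-1,1) for u in(-1,1)]);print(P)
im=cv2.imread('pics/w2.png')
for q in P: cv2.circle(im,tuple(int(round(v)) for v in q),2,(0,0,255),-1)
cv2.imwrite('pics/w2m.png',im)
E
```

```text
[0.0026, -0.0012, 0.0032, 0.001, -0.005, -0.0027]
[0.0022, -0.0013, 0.0732, 0.001, -0.005, -0.0027]
2.55 [ 0.5185  0.9385 -0.2236  0.8181  0.36    1.9804  0.3063] [-0.536  -0.1353 -0.0708]
[[274.6993 108.0328]
 [286.2663 108.0093]
 [275.6412 344.6159]
 [285.1657 344.5764]]
```

View pics/w2m.png

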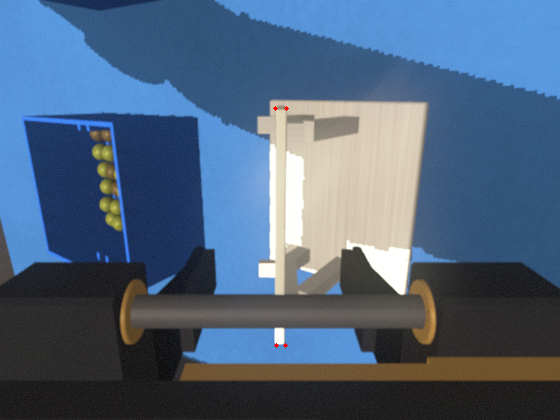

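The divider is edge-on between the fingers at columns 275–286, and the projected corners fall on it.

>>> apply_moves --pt "0.06 0.0022 -0.001 0.02 0.001 -0.005 -0.002" --pt "0.06 0.0022 -0.001 0.04 0.001 -0.005 -0.002" --pt "0.06 0.0022 -0.001 0.06 0.001 -0.005 -0.002" --pt "0.06 0.0022 -0.001 0.073 0.001 -0.005 -0.002" --pt "0.06 0.0022 -0.001 0.073 0.001 -0.005 -0.002" --pt "0.06 0.0022 -0.001 0.073 0.001 -0.005 -0.002" --pt "0.0 0.0022 -0.001 0.073 0.001 -0.005 -0.002" --pt "0.0 0.0022 -0.001 0.073 0.001 -0.005 -0.002" --pt "0.0 0.0022 -0.001 0.073 0.001 -0.005 -0.002" --pt "0.0 0.0022 -0.001 0.073 0.001 -0.005 -0.002" --pt "0.0 0.0022 -0.001 0.073 0.001 -0.005 -0.002" --pt "0.0 0.0022 -0.001 0.073 0.001 -0.005 -0.002" --pt "0.0 0.0022 -0.001 0.073 0.001 -0.005 -0.002" --pt "0.0 0.0022 -0.001 0.073 0.001 -0.005 -0.002" --force 25

```text
t: 3.95
ee_pos: [0.5726, -0.3895, 0.1378]
tcp_rot: [0.953, -0.032, -0.301, -0.01]
force: [-3.1, 1.1, 1.0]
opening: 0.067
```

```bash
python3 - <<'E'
from h import *
np.set_printoptions(precision=4,suppress=True)
f='top0.png'
L=[(.085,.08,.095),(.085,-.08,.095),(-.085,-.08,.095),(-.085,.08,.095)]
p,r=fit([(f,L,[(242,143),(304,141),(308,208),(246,213)])],[.58,.003,0]);print(p,r)
M=tool(-.067,np.radians(35)); zd=-M[:,2]; C=np.array([.5322,-.3865,.0787]); g=C+.0205*zd
M2=tool(p[2]); 
o=st();print(o['t'],o['opening']*87,o['force'],o['ee_pos'])
rows([(g+.06*zd,M),([.50,-.30,.26],M2),([p[0],p[1],.26],M2)])
E
```

```text
[0.5821 0.0032 0.086 ] [[-0.0339  2.3042]
 [ 0.0889  1.0424]
 [ 0.844  -0.9297]
 [-0.9012 -2.2691]]
3.95 5.84046501306135 [-3.0621  1.1292  0.9531] [ 0.5726 -0.3895  0.1378]
[0.0006, -0.0003, -0.0598, -0.0002, 0.0018, -0.001]
[-0.1639, -0.0843, -0.0966, -0.0468, 0.6115, -0.1492]
[-0.1138, -0.3924, -0.1319, -0.0468, 0.6115, -0.1492]
```

>>> apply_moves --pt "0.0 0 0 -0.02 0 0 0" --pt "0.0 0 0 -0.045 0 0 0" --pt "0.0 0 0 -0.07 0 0 0" --pt "0.0 0 0 -0.1 0 0 0" --pt "0.0 -0.03 -0.01 -0.11 -0.01 0.13 -0.03" --pt "0.0 -0.06 -0.03 -0.115 -0.02 0.26 -0.06" --pt "0.0 -0.09 -0.06 -0.115 -0.03 0.39 -0.09" --pt "0.0 -0.12 -0.1 -0.12 -0.04 0.51 -0.12" --pt "0.0 -0.14 -0.14 -0.125 -0.0468 0.6115 -0.1492" --pt "0.0 -0.135 -0.18 -0.125 -0.0468 0.6115 -0.1492" --pt "0.0 -0.13 -0.22 -0.13 -0.0468 0.6115 -0.1492" --pt "0.0 -0.125 -0.26 -0.13 -0.0468 0.6115 -0.1492" --pt "0.0 -0.12 -0.3 -0.13 -0.0468 0.6115 -0.1492" --pt "0.0 -0.12 -0.32 -0.13 -0.0468 0.6115 -0.1492" --pt "0.0 -0.12 -0.32 -0.13 -0.0468 0.6115 -0.1492" --pt "0.0 -0.12 -0.32 -0.13 -0.0468 0.6115 -0.1492" --pt "0.0 -0.12 -0.32 -0.13 -0.0468 0.6115 -0.1492"

```text
t: 5.65
ee_pos: [0.5708, -0.0702, 0.313]
tcp_rot: [0.999, 0.042, -0.0, 0.0]
force: [0.4, -0.0, -0.8]
opening: 0.066
```

```bash
python3 - <<'E'
from h import *
np.set_printoptions(precision=4,suppress=True)
c=cap('wrist','w3.png');o=st();print(o['t'],o['opening']*87,o['ee_pos'],o['force'])
L=[(.085,.08,.095),(.085,-.08,.095),(-.085,-.08,.095),(-.085,.08,.095)]
print(proj('w3.png',pose(.582,.003,.086,L)))
E
```

```text
5.7 6.217571734108054 [ 0.5708 -0.0702  0.3129] [-0.2911  0.0116 -0.0437]
[[414.9267  -5.4887]
 [395.6886 201.348 ]
 [199.9283 201.5776]
 [186.7781  -5.096 ]]
```

View pics/w3.png

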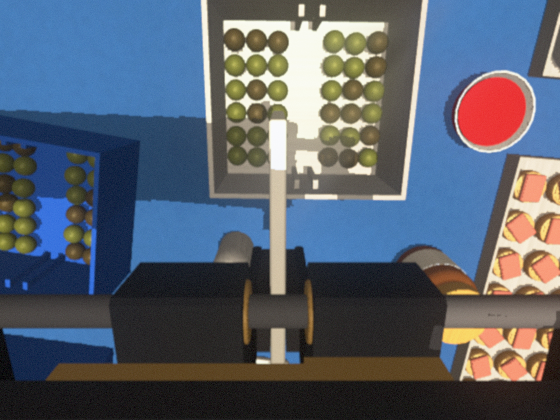

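The pan is only partly in frame: its near corners are at (209,200) and (407,199), about 9 mm to +x of the top-view estimate. I'll shift and look again.

>>> apply_moves --pt "0.0 0.01 -0.015 -0.015 0 0 0" --pt "0.0 0.019 -0.025 -0.03 0 0 0" --pt "0.0 0.019 -0.025 -0.045 0 0 0" --pt "0.0 0.019 -0.025 -0.045 0 0 0" --pt "0.0 0.019 -0.025 -0.045 0 0 0" --pt "0.0 0.019 -0.025 -0.045 0 0 0"

```text
t: 6.3
ee_pos: [0.5872, -0.0448, 0.3571]
tcp_rot: [0.999, 0.041, -0.001, 0.0]
force: [-0.6, -0.2, -1.0]
opening: 0.065
```

```bash
python3 - <<'E'
from h import *
np.set_printoptions(precision=4,suppress=True)
c=cap('wrist','w4.png');o=st();print(o['t'],o['opening']*87,o['ee_pos'],o['force'])
im=cv2.imread('pics/w4.png')
cv2.imwrite('pics/w4c.png',cv2.resize(im[0:270,150:450],(800,720),interpolation=cv2.INTER_CUBIC)[:600])
E
```

```text
6.35 5.929765354363272 [ 0.5872 -0.0446  0.3571] [ 0.101   0.9857 -0.8041]
```

View pics/w4c.png

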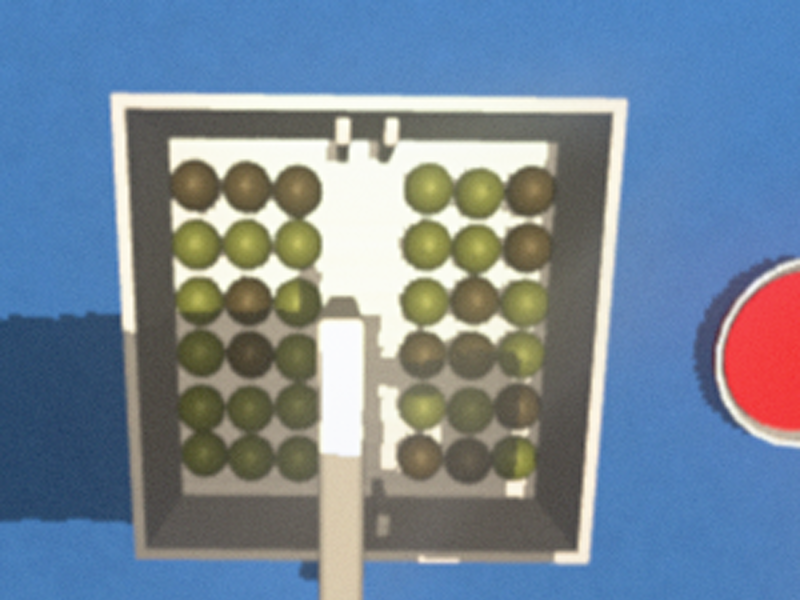

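The crop (scale 2.667) shows the outer rim corners at (111,94), (627,100), (589,563) and (136,558). The far rib tops are at about (344,118) and (391,118), and the divider's far upper edge at (320–363,318).

```bash
python3 - <<'E'
from h import *
np.set_printoptions(precision=4,suppress=True)
s=300/800
q=np.array([(627,100),(589,563),(136,558),(111,94)])*s+[150,0]
L=[(.085,.08,.095),(.085,-.08,.095),(-.085,-.08,.095),(-.085,.08,.095)]
p,r=fit([('w4.png',L,q)],[.59,.003,.08]);print(p,r)
p2,r=fit([('w4.png',L,q),('top0.png',L,[(242,143),(304,141),(308,208),(246,213)])],[.59,.003,.08]);print('w/ top',p2)
# ribs tops predicted px in crop
Q=(proj('w4.png',pose(*p,[(-.0085,.0715,.075),(.0085,.0715,.075)]))-[150,0])/s;print('ribs',Q)
# divider far end predicted
o=st();M=R.from_quat(o['tcp_rot']).as_matrix();g=o['ee_pos']+.051*M[:,2]
D=[g-M[:,1]*(.072)+a*M[:,0]*.003-b*M[:,2]  for a in(-1,1) for b in(.017,-.058)]
print('div',(proj('w4.png',D)-[150,0])/s)
M2=tool(p[2])
S=np.array([p[0],p[1],0])
# divider centre grasp offset: center is .0205 below grasp
rows([(S+[0,0,.20],M2),(S+[0,0,.005+.058+.003],M2)])
E
```

```text
[0.5914 0.0057 0.0737] [[ 0.4265 -0.4803]
 [-0.1081  0.2733]
 [-0.295   0.5622]
 [-0.0739 -0.1173]]
w/ top [0.5904 0.0054 0.0749]
ribs [[343.3371 131.4319]
 [391.8403 131.9022]]
div [[316.1563 314.2373]
 [325.2341 294.0142]
 [364.6125 314.2474]
 [355.7389 294.0204]]
[0.0085, -0.0499, 0.106, 0.0007, 0.0016, 0.009]
[0.0087, -0.05, 0.24, 0.0007, 0.0016, 0.009]
```

>>> apply_moves --pt "0.0 0.005 -0.025 0.02 0 0.001 0.005" --pt "0.0 0.0085 -0.051 0.05 0 0.0016 0.009" --pt "0.0 0.0085 -0.051 0.08 0 0.0016 0.009" --pt "0.0 0.0085 -0.051 0.106 0 0.0016 0.009" --pt "0.0 0.0085 -0.051 0.106 0 0.0016 0.009" --pt "0.0 0.0085 -0.051 0.106 0 0.0016 0.009" --pt "0.0 0.0085 -0.051 0.106 0 0.0016 0.009"

```text
t: 7.05
ee_pos: [0.592, 0.0066, 0.2526]
tcp_rot: [0.999, 0.037, 0.001, 0.0]
force: [-0.1, 0.8, -1.3]
opening: 0.072
```

```bash
python3 - <<'E'
from h import *
np.set_printoptions(precision=4,suppress=True)
M2=tool(.074); S=np.array([.5912,.0067,0])
rows([(S+[0,0,.20],M2),(S+[0,0,.066],M2)]);o=st();print(o['t'],o['force'])
E
```

```text
[-0.0008, -0.0001, 0.0016, 0.0009, -0.0021, -0.0009]
[-0.001, -0.0002, 0.1356, 0.0009, -0.0021, -0.0009]
7.05 [-0.0827  0.7935 -1.3266]
```

>>> apply_moves --pt "0.0 -0.001 0 0.025 0.001 -0.002 -0.001" --pt "0.0 -0.001 0 0.05 0.001 -0.002 -0.001" --pt "0.0 -0.001 0 0.07 0.001 -0.002 -0.001" --pt "0.0 -0.001 0 0.085 0.001 -0.002 -0.001" --pt "0.0 -0.001 0 0.1 0.001 -0.002 -0.001" --pt "0.0 -0.001 0 0.112 0.001 -0.002 -0.001" --pt "0.0 -0.001 0 0.122 0.001 -0.002 -0.001" --pt "0.0 -0.001 0 0.13 0.001 -0.002 -0.001" --pt "0.0 -0.001 0 0.135 0.001 -0.002 -0.001" --pt "0.0 -0.001 0 0.135 0.001 -0.002 -0.001" --pt "0.0 -0.001 0 0.135 0.001 -0.002 -0.001"

```text
t: 8.15
ee_pos: [0.5915, 0.0065, 0.118]
tcp_rot: [0.999, 0.037, 0.0, -0.0]
force: [-0.7, 0.6, -0.5]
opening: 0.067
```

```bash
python3 - <<'E'
from h import *
np.set_printoptions(precision=4,suppress=True)
M2=tool(.074); S=np.array([.5912,.0067,0])
rows([(S+[0,0,.063],M2)]);o=st();print(o['t'],o['force'],o['ft_torque'],o['opening']*87)
E
```

```text
[-0.0003, -0.0002, 0.004, -0.0002, -0.0006, 0.0001]
8.15 [-0.6801  0.6213 -0.4894] [-0.0478 -0.1214  0.0472] 5.869683601071515
```

>>> apply_moves --pt "0.0 0 0 0.002 0 0 0" --pt "0.0 0 0 0.0035 0 0 0" --pt "0.0 0 0 0.005 0 0 0" --pt "0.0 0 0 0.005 0 0 0" --pt "0.0 0 0 0.005 0 0 0"

```text
t: 8.65
ee_pos: [0.5919, 0.0068, 0.114]
tcp_rot: [0.999, 0.037, 0.001, 0.0]
force: [-1.7, 0.8, 7.3]
opening: 0.067
```

>>> apply_moves --pt "0.012 0 0 0.0 0 0 0" --pt "0.022 0 0 0.0 0 0 0" --pt "0.026 0 0 0.0 0 0 0" --pt "0.026 0 0 0.0 0 0 0" --pt "0.026 0 0 -0.01 0 0 0" --pt "0.026 0 0 -0.03 0 0 0" --pt "0.026 0 0 -0.06 0 0 0" --pt "0.026 0 0 -0.09 0 0 0" --pt "0.026 0 -0.02 -0.13 0 0 0" --pt "0.04 0 -0.05 -0.16 0 0 0" --pt "0.06 0 -0.09 -0.18 0 0 0" --pt "0.06 0 -0.13 -0.2 0 0 0" --pt "0.06 -0.02 -0.17 -0.2 0 0 0" --pt "0.06 -0.03 -0.2 -0.2 0 0 0" --pt "0.06 -0.04 -0.22 -0.2 0 0 0" --pt "0.06 -0.04 -0.22 -0.2 0 0 0" --pt "0.06 -0.04 -0.22 -0.2 0 0 0" --pt "0.06 -0.04 -0.22 -0.2 0 0 0"

```text
t: 10.45
ee_pos: [0.536, 0.2219, 0.3141]
tcp_rot: [0.999, 0.036, 0.001, 0.0]
force: [-0.3, 0.0, -0.2]
opening: 0.688
```

```bash
python3 - <<'E'
from h import *
np.set_printoptions(precision=4,suppress=True)
c=cap('wrist','w5.png');o=st();print(o['t'],o['ee_pos'],o['q'])
a=cap('top','top1.png')['pixels'][130:220,215:335,::-1]
im=cv2.imread('pics/w5.png'); h=np.hstack([im,cv2.resize(a,(240,180))[:, :] if 0 else np.vstack([cv2.resize(a,(240,180),interpolation=cv2.INTER_CUBIC),np.zeros((240,240,3),np.uint8)])]);cv2.imwrite('pics/w5v.png',h)
print(onz('w5.png',280,207,0.03))
E
```

```text
10.5 [0.5361 0.2218 0.3139] [ 0.114   0.2477 -0.6912  1.5808  0.1615  1.3696 -0.5221]
[0.5414 0.1895 0.03  ]
```

View pics/w5v.png

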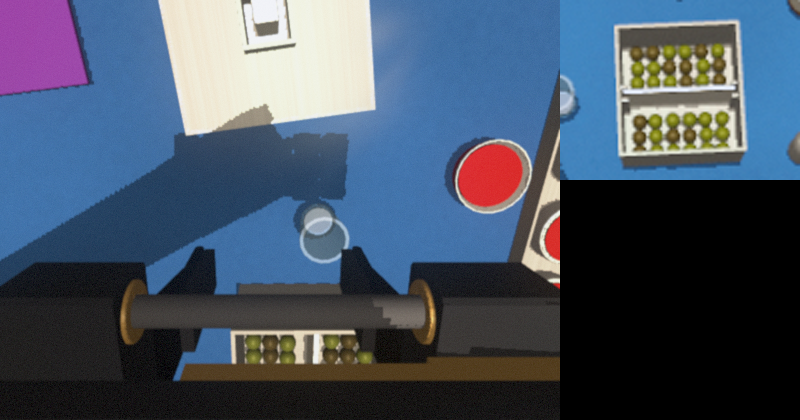

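The top inset shows the divider as a line across the pan in the slot. The lids lie beyond the top of the wrist frame, with the post around (265,12).

>>> apply_moves --pt "0.06 -0.004 -0.03 0 0 0 -0.03" --pt "0.06 -0.01 -0.06 0 0 0 -0.06" --pt "0.06 -0.014 -0.09 0 0 0 -0.1" --pt "0.06 -0.017 -0.115 0 0 0 -0.128" --pt "0.06 -0.017 -0.122 0 0 0 -0.128" --pt "0.06 -0.017 -0.122 0 0 0 -0.128" --pt "0.06 -0.017 -0.122 0 0 0 -0.128"

```text
t: 11.25
ee_pos: [0.5112, 0.3408, 0.3135]
tcp_rot: [0.995, 0.099, 0.001, 0.001]
force: [0.0, 0.3, 0.3]
opening: 0.688
```

```bash
python3 - <<'E'
from h import *
np.set_printoptions(precision=4,suppress=True)
c=cap('wrist','w6.png');o=st();print(o['t'],o['ee_pos'],o['q'])
E
```

```text
11.3 [0.5113 0.3406 0.3136] [-0.0698  0.3394 -0.7526  1.4946  0.2352  1.399  -0.6365]
```

View pics/w6.png

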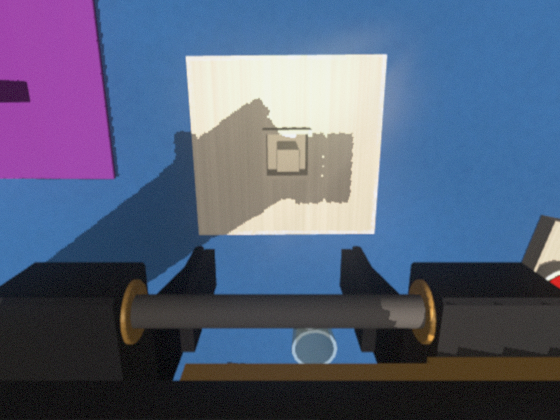

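The cover's top corners are at (187,56), (386,54), (375,235) and (197,236). The post top spans roughly (277–299, 149–173).

```bash
python3 - <<'E'
from h import *
np.set_printoptions(precision=4,suppress=True)
sq=lambda a,b,z:[(-a,b,z),(a,b,z),(a,-b,z),(-a,-b,z)]
p,r=fit([('w6.png',sq(.098,.093,.018),[(187,56),(386,54),(375,235),(197,236)])],[.51,.357,.2]);print(p,r)
p1,r=fit([('w6.png',sq(.01,.01,.081),[(277,150),(299,149),(299,173),(276,173)])],[.51,.357,.2]);print(p1,r)
print(proj('w6.png',pose(*p,sq(.01,.01,.081))),proj('w6.png',pose(*p,sq(.024,.024,.048))))
g=cv2.cvtColor(cv2.imread('pics/w6.png'),cv2.COLOR_BGR2GRAY)
print(g[162,255:320]);print(g[120:185,288])
E
```

```text
[0.5157 0.3665 0.2046] [[-1.4567  0.219 ]
 [ 1.0906  0.9264]
 [-0.99   -0.7551]
 [ 1.4095 -0.6852]]
[0.5155 0.3665 0.2024] [[-0.6531  0.0099]
 [ 0.2464  0.9177]
 [-0.0423 -0.5237]
 [ 0.4562 -0.4332]]
[[276.4905 150.1283]
 [299.3885 149.9854]
 [299.1471 172.5413]
 [276.6471 172.6809]] [[261.6863 130.6162]
 [312.3146 130.2983]
 [311.3052 179.8843]
 [262.5826 180.186 ]]
[142 143 141 140 142 140 143 143 141 146 139 128 137 165 177 176 177 179
 178 177 174 161 165 176 183 185 180 181 182 183 181 181 181 184 183 180
 180 181 182 184 180 180 178 174 164 175 179 181 181 173 128  99 114 141
 146 150 148 149 144 143 141 148 147 146 151]
[239 239 239 238 240 238 233 200 127 143 207 236 239 239 241 241 231 196
 182 185 166 138 121 118 124 116 122 119 122 145 172 179 183 183 180 183
 184 182 183 183 184 183 184 180 181 181 179 179 180 179 175 151 108  96
 103 119 139 144 145 145 146 144 143 142 141]
```

```bash
python3 - <<'E'
from h import *
M=tool(.2035); g=np.array([.5156,.3665,.071])
rows([(g+[0,0,.06],M),(g,M)])
E
```

```text
[0.0091, -0.0248, 0.1316, 0.0015, -0.0016, -0.006]
[0.009, -0.0249, 0.1916, 0.0015, -0.0016, -0.006]
```

>>> apply_moves --pt "0.06 0.005 -0.012 0.03 0.001 -0.001 -0.003" --pt "0.06 0.009 -0.025 0.06 0.0015 -0.0016 -0.006" --pt "0.06 0.009 -0.025 0.09 0.0015 -0.0016 -0.006" --pt "0.06 0.009 -0.025 0.12 0.0015 -0.0016 -0.006" --pt "0.06 0.009 -0.025 0.13 0.0015 -0.0016 -0.006" --pt "0.06 0.009 -0.025 0.13 0.0015 -0.0016 -0.006" --pt "0.06 0.009 -0.025 0.13 0.0015 -0.0016 -0.006" --pt "0.06 0.009 -0.025 0.13 0.0015 -0.0016 -0.006"

```text
t: 12.1
ee_pos: [0.5162, 0.367, 0.1855]
tcp_rot: [0.995, 0.101, 0.001, -0.001]
force: [0.1, -0.3, 0.5]
opening: 0.69
```

```bash
python3 - <<'E'
from h import *
M=tool(.2035); g=np.array([.5156,.3665,.071])
rows([(g+[0,0,.06],M),(g,M)]);print(st()['force'])
E
```

```text
[-0.0007, 0.0004, 0.0035, -0.0009, -0.0024, -0.0006]
[-0.0009, 0.0004, 0.0635, -0.0009, -0.0024, -0.0006]
[ 0.10286281 -0.31572965  0.53352965]
```

>>> apply_moves --pt "0.06 -0.001 0 0.02 -0.001 -0.002 0" --pt "0.06 -0.001 0 0.04 -0.001 -0.002 0" --pt "0.06 -0.001 0 0.055 -0.001 -0.002 0" --pt "0.06 -0.001 0 0.063 -0.001 -0.002 0" --pt "0.06 -0.001 0 0.063 -0.001 -0.002 0" --pt "0.06 -0.001 0 0.063 -0.001 -0.002 0" --pt "0.05 -0.001 0 0.063 -0.001 -0.002 0" --pt "0.035 -0.001 0 0.063 -0.001 -0.002 0" --pt "0.02 -0.001 0 0.063 -0.001 -0.002 0" --pt "0.0 -0.001 0 0.063 -0.001 -0.002 0" --pt "0.0 -0.001 0 0.063 -0.001 -0.002 0" --pt "0.0 -0.001 0 0.063 -0.001 -0.002 0" --pt "0.0 -0.001 0 0.063 -0.001 -0.002 0" --force 45

```text
t: 13.4
ee_pos: [0.5154, 0.3669, 0.1225]
tcp_rot: [0.995, 0.101, 0.0, 0.0]
force: [0.5, 0.0, 0.3]
opening: 0.226
```

>>> apply_moves --pt "0.0 0 0 -0.005 0 0 0" --pt "0.0 0 0 -0.012 0 0 0" --pt "0.0 0 0 -0.024 0 0 0" --pt "0.0 0 0 -0.04 0 0 0" --pt "0.0 0 0 -0.06 0 0 0" --pt "0.0 0 0 -0.08 0 0 0" --pt "0.0 0 0 -0.1 0 0 0" --pt "0.0 0 0 -0.12 0 0 0" --pt "0.0 0 0 -0.135 0 0 0" --pt "0.0 0 0 -0.145 0 0 0" --pt "0.0 0 0 -0.15 0 0 0" --pt "0.0 0 0 -0.15 0 0 0"

```text
t: 14.6
ee_pos: [0.5154, 0.367, 0.2729]
tcp_rot: [0.995, 0.101, 0.001, -0.0]
force: [-0.3, -0.6, -4.6]
opening: 0.227
```

```bash
python3 - <<'E'
from h import *
np.set_printoptions(precision=4,suppress=True)
cap('side','s2.png');o=st();print(o['t'],o['opening']*87,o['ee_pos'],o['force'],o['ft_torque'])
M=tool(.074); S=np.array([.5912,.0057,0])
rows([(S+[0,0,.225],M),(S+[0,0,.095-.008+.0715+.02],M)])
E
```

```text
14.65 19.4542914062055 [0.5152 0.3668 0.2721] [-0.412   0.0655 -5.6806] [ 0.0293 -0.0896 -0.0236]
[0.0016, 0.369, -0.0037, 0.0004, -0.0001, 0.129]
[0.0016, 0.369, 0.0428, 0.0004, -0.0001, 0.129]
```

View pics/s2.png

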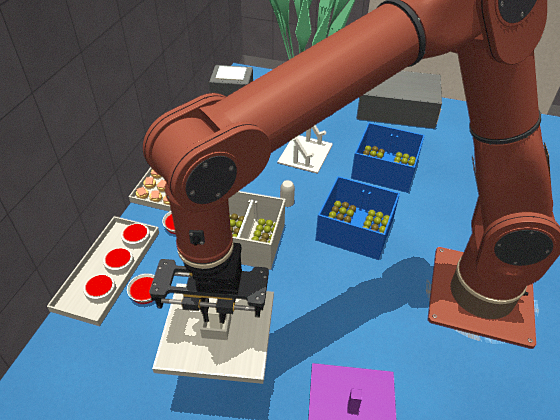

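Both lids hang level from the post, and the 5.7 N load matches their combined weight.

>>> apply_moves --pt "0.0 0 0.008 0 0 0 0.005" --pt "0.0 0 0.025 0 0 0 0.01" --pt "0.0 0 0.05 0 0 0 0.02" --pt "0.0 0 0.078 0 0 0 0.03" --pt "0.0 0 0.106 0 0 0 0.04" --pt "0.0 0 0.134 0 0 0 0.05" --pt "0.0 0 0.162 0 0 0 0.06" --pt "0.0 0 0.19 0 0 0 0.07" --pt "0.0 0 0.218 0 0 0 0.08" --pt "0.0 0 0.246 0 0 0 0.09" --pt "0.0 0 0.274 0 0 0 0.1" --pt "0.0 0 0.3 0 0 0 0.11" --pt "0.0 0.001 0.325 0 0 0 0.12" --pt "0.0 0.001 0.345 0 0 0 0.125" --pt "0.0 0.0016 0.36 0 0 0 0.129" --pt "0.0 0.0016 0.369 0 0 0 0.129" --pt "0.0 0.0016 0.369 0 0 0 0.129" --pt "0.0 0.0016 0.369 0 0 0 0.129" --pt "0.0 0.0016 0.369 0 0 0 0.129"

```text
t: 16.55
ee_pos: [0.591, 0.0073, 0.2723]
tcp_rot: [0.999, 0.038, 0.0, -0.0]
force: [0.2, -0.2, -5.1]
opening: 0.223
```

```bash
python3 - <<'E'
from h import *
np.set_printoptions(precision=4,suppress=True)
cap('top','t2.png');cap('side','s3.png');o=st();print(o['t'],o['opening']*87,o['ee_pos'],o['force'],o['ft_torque'])
M=tool(.074); S=np.array([.5912,.0057,0])
rows([(S+[0,0,.095-.008+.0715+.015],M),(S+[0,0,.095-.008+.0715],M)])
im=cv2.imread('pics/s3.png')
g=o['ee_pos'][2]-.051-.0715
# draw expected plug-underside/cover-skirt corners and pan rim corners
Mt=R.from_quat(o['tcp_rot']).as_matrix();yaw=np.arctan2(Mt[1,0],Mt[0,0])
for col,pp,L in[((0,0,255),(o['ee_pos'][0],o['ee_pos'][1],yaw),[(a*.098,b*.093,g+.018) for a,b in((1,1),(1,-1),(-1,-1),(-1,1))]),((0,255,0),(.5912,.0057,.074),[(a*.085,b*.08,.095) for a,b in((1,1),(1,-1),(-1,-1),(-1,1))])]:
    cv2.polylines(im,[proj('s3.png',pose(*pp,L)).round().astype(int)],True,col,1)
cv2.imwrite('pics/s3m.png',cv2.resize(im[100:330,130:360],(598,598),interpolation=cv2.INTER_CUBIC))
E
```

```text
16.65 19.469547342678286 [0.5911 0.0069 0.2724] [-0.4026 -0.0522 -6.1421] [-0.0181 -0.0737 -0.0296]
[0.0, 0.0012, 0.0479, 0.0001, -0.0002, 0.0018]
[0.0, 0.0012, 0.0629, 0.0001, -0.0002, 0.0018]
```

View pics/s3m.png

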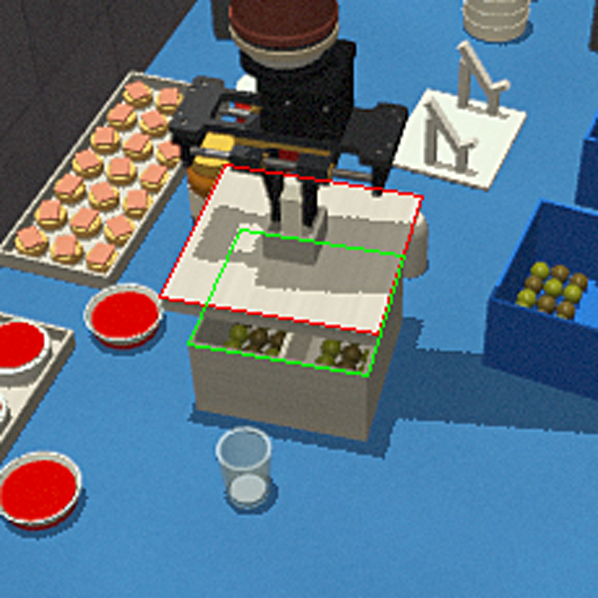

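The predicted outlines for the cover (red) and pan rim (green) fall on the real edges, so alignment is good and I can lower.

>>> apply_moves --pt "0.0 0 0.001 0.01 0 0 0.002" --pt "0.0 0 0.0012 0.025 0 0 0.002" --pt "0.0 0 0.0012 0.038 0 0 0.002" --pt "0.0 0 0.0012 0.046 0 0 0.002" --pt "0.0 0 0.0012 0.05 0 0 0.002" --pt "0.0 0 0.0012 0.05 0 0 0.002" --pt "0.0 0 0.0012 0.05 0 0 0.002" --pt "0.0 0 0.0012 0.05 0 0 0.002"

```text
t: 17.45
ee_pos: [0.5915, 0.0057, 0.223]
tcp_rot: [0.999, 0.037, 0.001, 0.0]
force: [-0.4, 0.5, -5.6]
opening: 0.224
```

```bash
python3 - <<'E'
from h import *
np.set_printoptions(precision=4,suppress=True)
o=st();print(o['t'],o['ee_pos'],o['force'],o['ft_torque'])
M=tool(.074); S=np.array([.5912,.0057,0])
rows([(S+[0,0,.1585],M)])
E
```

```text
17.45 [0.5915 0.0057 0.223 ] [-0.3532  0.4703 -5.6002] [-0.0339 -0.0872  0.0138]
[-0.0004, 0.0, 0.0135, 0.0001, -0.0013, -0.0003]
```

>>> apply_moves --pt "0.0 0 0 0.002 0 -0.001 0" --pt "0.0 0 0 0.004 0 -0.001 0" --pt "0.0 0 0 0.006 0 -0.001 0" --pt "0.0 0 0 0.008 0 -0.001 0" --pt "0.0 0 0 0.0095 0 -0.001 0" --pt "0.0 0 0 0.011 0 -0.001 0" --pt "0.0 0 0 0.0115 0 -0.001 0" --pt "0.0 0 0 0.0115 0 -0.001 0"

```text
t: 18.25
ee_pos: [0.5915, 0.0057, 0.2114]
tcp_rot: [0.999, 0.037, 0.0, 0.0]
force: [-0.1, 0.3, -5.0]
opening: 0.227
```

>>> apply_moves --pt "0.0 0 0 0.0008 0 0 0" --pt "0.0 0 0 0.0016 0 0 0" --pt "0.0 0 0 0.0024 0 0 0" --pt "0.0 0 0 0.0024 0 0 0" --pt "0.0 0 0 0.0024 0 0 0"

```text
t: 18.75
ee_pos: [0.5915, 0.0058, 0.2095]
tcp_rot: [0.999, 0.037, 0.0, 0.0]
force: [-3.2, -0.3, 3.2]
opening: 0.227
```

>>> apply_moves --pt "0.026 0 0 0 0 0 0" --pt "0.036 0 0 0 0 0 0" --pt "0.05 0 0 0 0 0 0" --pt "0.07 0 0 0 0 0 0" --pt "0.087 0 0 0 0 0 0" --pt "0.087 0 0 0 0 0 0" --pt "0.087 0 0 0 0 0 0" --pt "0.087 0 0 0 0 0 0"

```text
t: 19.55
ee_pos: [0.5915, 0.0058, 0.2095]
tcp_rot: [0.999, 0.037, 0.0, 0.0]
force: [-0.1, 0.3, -0.0]
opening: 0.849
```

```bash
python3 - <<'E'
from h import *
np.set_printoptions(precision=4,suppress=True)
o=st();print(o['t'],o['ee_pos'],o['force'],o['opening'])
cap('wrist','w7.png');cap('side','s4.png')
im=cv2.imread('pics/s4.png');w=cv2.imread('pics/w7.png')
P=proj('w7.png',pose(.5912,.0057,.074,[(a*.098,b*.093,.105) for a,b in((1,1),(1,-1),(-1,-1),(-1,1))]));print(P)
cv2.polylines(w,[P.round().astype(int)],True,(0,0,255),1)
S=proj('w7.png',pose(.5912,.0057,.074,[(a*.024,b*.024,.135) for a,b in((1,1),(1,-1),(-1,-1),(-1,1))]))
cv2.polylines(w,[S.round().astype(int)],True,(0,0,255),1)
P=proj('s4.png',pose(.5912,.0057,.074,[(a*.098,b*.093,.105) for a,b in((1,1),(1,-1),(-1,-1),(-1,1))]))
cv2.polylines(im,[P.round().astype(int)],True,(0,0,255),1)
a=cv2.resize(im[150:290,170:310],(400,400),interpolation=cv2.INTER_CUBIC)
cv2.imwrite('pics/v7.png',np.hstack([cv2.resize(w,(400,300)),a[:300]*1]) if 0 else np.hstack([np.vstack([cv2.resize(w,(400,300)),np.zeros((100,400,3),np.uint8)]),a]))
M=tool(.074); rows([([.5912,.0057,.127],M)])
E
```

```text
19.55 [0.5915 0.0058 0.2095] [-0.1176  0.3437 -0.0312] 0.8493959385827137
[[474.1248  67.5791]
 [430.089  377.3711]
 [123.8541 377.3001]
 [ 79.6656  67.4453]]
[-0.0003, 0.0, 0.0315, 0.0003, -0.0004, -0.0002]
```

View pics/v7.png

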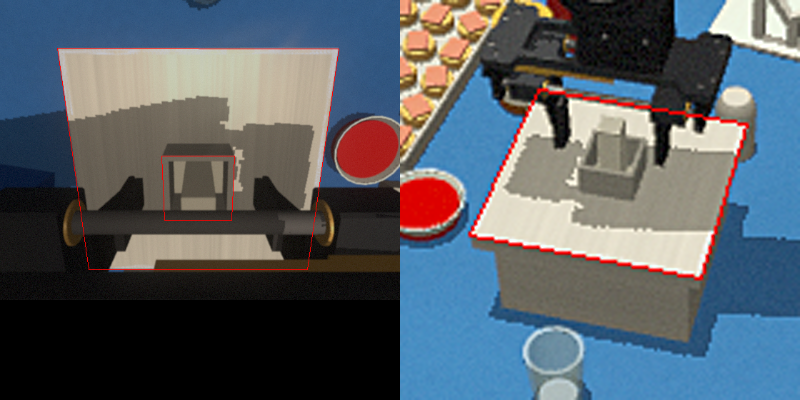

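Seated flat: the predicted seated-cover outline matches the actual edges in both views, and the sleeve is centred between the fingers.

>>> apply_moves --pt "0.087 0 0 0.008 0 0 0" --pt "0.087 0 0 0.016 0 0 0" --pt "0.087 0 0 0.024 0 0 0" --pt "0.087 0 0 0.0305 0 0 0" --pt "0.087 0 0 0.0305 0 0 0" --pt "0.087 0 0 0.0305 0 0 0" --pt "0.075 0 0 0.0305 0 0 0" --pt "0.06 0 0 0.0305 0 0 0" --pt "0.052 0 0 0.0305 0 0 0" --pt "0.048 0 0 0.0305 0 0 0" --pt "0.04 0 0 0.0305 0 0 0" --pt "0.04 0 0 0.0305 0 0 0" --pt "0.04 0 0 0.0305 0 0 0" --pt "0.04 0 0 0.0305 0 0 0" --force 35

```text
t: 21.05
ee_pos: [0.5916, 0.0058, 0.179]
tcp_rot: [0.999, 0.037, 0.0, 0.0]
force: [-1.2, -1.5, 0.7]
opening: 0.548
```

>>> apply_moves --pt "0.04 0 0 -0.002 0 0 0" --pt "0.04 0 0 -0.005 0 0 0" --pt "0.04 0 0 -0.01 0 0 0" --pt "0.04 0 0 -0.016 0 0 0" --pt "0.04 0 0 -0.023 0 0 0" --pt "0.04 0 0 -0.031 0 0 0" --pt "0.04 0 0 -0.039 0 0 0" --pt "0.04 0 0 -0.047 0 0 0" --pt "0.04 0 0 -0.055 0 0 0" --pt "0.04 0 0 -0.063 0 0 0" --pt "0.04 0 0 -0.071 0 0 0" --pt "0.04 0 0 -0.079 0 0 0" --pt "0.04 0 0 -0.086 0 0 0" --pt "0.04 0 0 -0.092 0 0 0" --pt "0.04 0 0 -0.097 0 0 0" --pt "0.04 0 0 -0.1 0 0 0" --pt "0.04 0 0 -0.1 0 0 0" --pt "0.04 0 0 -0.1 0 0 0"

```text
t: 22.85
ee_pos: [0.5914, 0.0058, 0.2788]
tcp_rot: [0.999, 0.037, 0.0, 0.0]
force: [0.2, -0.0, -2.3]
opening: 0.55
```

```bash
python3 - <<'E'
from h import *
np.set_printoptions(precision=4,suppress=True)
o=st();print(o['t'],o['ee_pos'],o['force'],o['opening']*87)
cap('side','s5.png');t=cap('top','t5.png')
im=cv2.imread('pics/s5.png')
for z,a,b,c in[(.101,.09,.085,(0,0,255)),(.205,.098,.093,(0,255,0))]:
    P=proj('s5.png',pose(.5912,.0057,.074,[(i*a,j*b,z) for i,j in((1,1),(1,-1),(-1,-1),(-1,1))]))
    cv2.polylines(im,[P.round().astype(int)],True,c,1)
cv2.imwrite('pics/v8.png',cv2.resize(im[70:320,130:380],(600,600),interpolation=cv2.INTER_CUBIC))
E
```

```text
22.85 [0.5914 0.0058 0.2788] [ 0.2238 -0.0164 -2.3016] 47.818491513545546
```

View pics/v8.png

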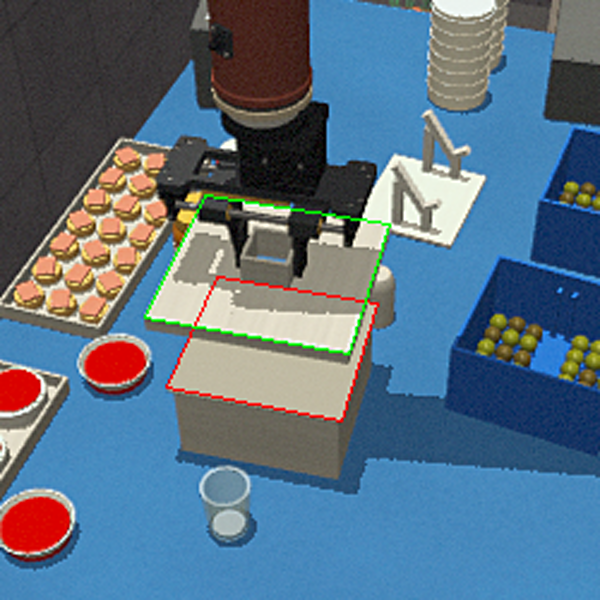

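The cover is level about 10 cm up (green outline matches), and the inner lid stays seated on the rim (red outline matches). The load fell to 2.3 N, so it is the cover alone.

```bash
python3 -c "
from workcell import manip
print(manip.hand_in()); print(manip.get_obs()['force'])"
```

```text
the job is handed in; nothing more can be done
None
the job is handed in; nothing more can be done
```

The job is done and handed in at about 23 s of the 72 s allowed. The divider stands in the pan's slot, and the inner lid is seated on the rim. The arm still holds the outer cover level, 10 cm above where it sat.

- **Divider:** it went into the slot without touching on the way down and met the floor at about 7 N. The top view afterwards showed it as a line across the pan.
- **Seating the lids:** the pair lifted at about 5.7 N, matching both lids together. They were lowered until the load was carried at the expected seated height. The predicted seated outline matched the picture in both views.
- **Lifting the cover:** the load was 2.3 N, slightly under the cover's stated weight of about 2.7 N. That fits the cover alone, within the roughly 1 N noise of the force reading. The side view showed the cover level and the inner lid's outline still matching its seat.
- **Other things on the counter:** those visible in the last picture look untouched.

No check failed. The only disagreement was the first overhead estimate of the pan, about 9 mm off in x, which I corrected from the close-up before placing anything.

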